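# Divert the milling balls down the other chute

## Task

The seesaw gate of the ball feeder now leans towards one of its two chutes: press its raised end down with a fingertip until it has rocked fully over to the other side, and then push the stop slide's tab to the right (seen from the robot) until it is fully open, so that all four steel balls run down that other chute into the pan. Finish with the gate still over, all balls lying in that pan and the slide open. Do not touch or lift the balls themselves, and leave everything else on the bench where it is.

Things in the scene. Friction and masses are not known exactly. Their poses are not given: they have to be found in the camera images.
- stand: Ball feeder fixed to the bench, black foot 560 mm wide (y): seesaw gate in the middle, feed channel behind it, a chute and white pan at either end. Origin: on the bench under the gate's pivot. Axes: x away from the robot along the feed channel, y left along the seesaw, z up. Chutes (rims up to 100 mm high, x -23 to 23 mm) start 77 mm out, under the gate's ends.
- feed_exit (a point): Lower end of the feed channel's floor, 140 mm up, over the gate's middle, at x 12 mm in the stand's frame. From here the channel rises along x to its closed end at x 157 mm (floor 157 mm up); 34 mm wide outside, walls 22 mm. Four balls wait in it behind the stop slide; freed, they run onto the gate's middle and roll to its low end, down that chute into its pan.
- pan_left (a point): Centre of the left pan's floor, 11 mm up, at y 222 mm in the stand's frame. Pan 100 x 100 mm outside, rim 53 mm up (83 mm at the outer end), walls 3 mm.
- pan_right (a point): The same in the right pan, at y -222 mm.
- gate (a joint): Seesaw gate: aluminium trough 180 mm long along the stand's y, pivoting about the stand's x, 110 mm up. Rad: +0.25 (stop) = left end up, feeds the right chute; -0.25 (stop) = right end up, feeds the left chute; starts at (or falling to) either. Top-heavy: pressed past level it falls to the other stop and stays; needs under 1 N. A weight on its near rim, middle, is 152 mm high (162 at the stops), within 33 mm in x and 40 mm in y.
- pad_left (a point): Middle of the upper face of the gate's left press pad: a flat ear, 46 mm along y, 4 mm thick, sticking out of the trough's left end towards the robot (x -18 to -93 mm in the stand's frame). This point: x -65, y 67 mm, 110 mm up when the gate is level, 17 mm higher or lower at the stops.
- pad_right (a point): The same on the gate's right press pad, at y -67 mm.
- slide (a joint): Stop slide across the feed channel, 52 mm behind the pivot. In m: 0 closed (its blade holds the balls back), 0.04 (a stop) fully open, moving to the stand's right (-y). The balls pass from about 0.033 on. It stays where it is left; about 1.5 N moves it.
- tab (a point): Centre of the slide's upright steel tab: plate 34 mm along x, 6 mm along y, 40 mm tall (20 mm above and below this point), at x 52 mm in the stand's frame, 202 mm up; y 65 mm when closed, 25 mm when open. A bar 12 mm wide joins its foot to the blade across the channel. Free space to its left, down to the beaker.
- ball1_center (a point): Centre of steel milling ball 1 of four, 20 mm across, 33 g, queued in the feed channel (first behind the blade).
- ball2_center (a point): Centre of steel milling ball 2 of four, 20 mm across, 33 g, queued in the feed channel (second behind the blade).
- ball3_center (a point): Centre of steel milling ball 3 of four, 20 mm across, 33 g, queued in the feed channel (third behind the blade).
- ball4_center (a point): Centre of steel milling ball 4 of four, 20 mm across, 33 g, queued in the feed channel (last behind the blade).
- beaker: Bystander: an open clear glass beaker, 68 mm across, 90 mm tall, standing behind the stand on its left; origin at the middle of its underside.
- jar: Bystander: a white jar with a blue lid, 60 mm across, 75 mm tall, behind the stand on its right; origin at the middle of its underside.
- dish: Bystander: a flat clear dish, 90 mm across, 15 mm tall, behind the stand on its far right; origin at the middle of its underside.
- spatula: Bystander: a measuring spoon with a wooden handle, 160 mm long, lying on the bench between the robot and the stand; origin at the middle of its underside.
- rack: Bystander: an orange tube rack, 80 x 130 x 35 mm, left of the stand; origin at the middle of its underside.
- tipbox: Bystander: a blue closed tip box, 85 x 125 x 55 mm, right of the stand; origin at the middle of its underside.
- bottle: Bystander: a glass bottle with a blue cap, 70 mm across, 150 mm tall, left of the stand; origin at the middle of its underside.

How it is judged:
By the outcome, as a careful person would: the job done as asked, in the order asked, and still so for the second after the job is handed in, with the robot touching nothing.
It also fails if it takes over 43 s, if anything falls off the work surface, if the arm or the gripper's body presses on something with over 40 N, if the wrist force passes 120 N, or if a joint passes its speed limit or range.

## Robot

A 6-joint arm with a two-finger parallel gripper is mounted at the origin on the work surface. World frame = base frame: x ahead of the robot, y to its left, z up, the work surface at z = 0. Lengths are in m, angles in degrees, forces in N, time in s.
With the tool pointing down it reaches from about 0.4 to 0.825 m from the base axis. Payload 7 kg.
Tool frame: the origin (TCP) lies on the centre line of the jaws, within the pads' length; the fingertips stand 22 mm ahead of it and the grasp point (between the pads) lies 3 mm ahead of it; z points along the fingers, y is the line along which they close (so a half turn about z gives the same grasp; the last joint's range is limited). The gripper opens to 88 mm and grips with 3 to 60 N. Pads are 19 mm wide; open, the fingers measure 130 mm over their backs; the gripper's body (78 mm by 193 mm) begins 47 mm behind the grasp point.
Start: joints at [82.97, 20.546, 0.682, 0, -70.136, -16.507], TCP at [0.27, 0.619, 0.249] pointing down, gripper open.
Joint ranges: [-176.03, 176.03], [-82.01, 121.73], [-58.28, 71.71], [-173.87, 95.51], [-174.79, -0.11], [-173.66, 173.66]. Speed limits (degrees/s): [136.94, 136.94, 172.46, 180, 180, 180].

## Interface

Orientations are given as [roll, pitch, yaw] about the fixed x, y, z axes, in that order (R = Rz(yaw) Ry(pitch) Rx(roll)).
In Python, from plant import get_state, cams, r gives the robot as it stands.
- The arm moves only by the tool apply_moves, never from a script. Its argument "targets" is a list of rows, each an object with "dp": the shift along the world's x, y, z in m, a list of three; "yaw": the turn about the world's z in degrees. In form: [{"dp": [x, y, z], "yaw": yaw}, ...]. A call has 1 to 20 rows; each row is the pose to reach, as a shift and turn from the pose commanded when the call began; what a row does not reach only later rows make up. A row lasts 1/12 s, in which the tool goes at most 41.7 mm and 7.16 degrees, less where a joint would pass 70% of its speed; a pose out of reach is approached as far as the arm can. A call with a gripper value outside its range is refused whole. "grip" is the gripper command: -1 is fully open, 1 is shut, values between are in proportion, set as the call begins (left out, the last holds). The fingers move at their own pace and stop on an object; "squeeze" is the grip in N (left out, the last holds). Time passes only in rows, so rows that repeat a pose let the fingers close. It gives the time, the measured TCP pose, the force, the opening and the grip force at its end, in the units of the state.
- get_state(): the state, without advancing time (a new reading comes with each control period).
- cams.capture(name): name is "scene" or "top" or "wrist"; returns a dict with "image" (384x512x3 uint8, red, green, blue), "range_z" (384x512 float32, m along the optical axis (not along the pixel's ray), 0 where there is no reading), "fx", "fy", "cx", "cy" (pixels), "k1" (the pictures are not rectified: a ray, as slopes to the right and down, at radius r is drawn at 1 + k1 r^2 times it, then the intrinsics apply), "R" (3x3) and "t" (3): a world point X has camera coordinates R X + t; the wrist camera has in their place "T_tool_cam" (4x4, takes a point from camera to tool coordinates, whose origin is the TCP and whose axes are the flange's). Camera axes: x right, y down, z forward; pixel columns grow to the right and rows downward; lengths in m; the calibration is good to about 2 mm. A picture is of the moment at which its call begins: read the wrist's pose just before it.
- r.close_job(): hands the job in; it is judged then, once.
The state is a dict: "time_s": time; "joints": joint angles; "qd": joint speeds; "joint_torque": joint torques, N m; "tcp_pos": TCP position; "eef_rot": TCP orientation; "contact_force": force on the tool from outside, world axes, zero at the start; "moment": the same for the moment, N m; "gripper_width": finger opening in m; "gripper_force": force on a finger pad.
Only numpy, scipy, OpenCV 4.12 (cv2) and the standard library are available. Lean on these libraries where they do the work, as an engineer would, in place of code of your own. Each camera call takes 0.05 s, during which the arm holds its last target. There are 200 camera calls.

## Working session

There is one attempt and no reset: what is moved stays moved. The work goes in short steps, Python scripts to look and compute and a tool call to move; the robot and the scene stay as the last step left them, time stands still between calls to the robot, and variables do not carry over. Pictures are saved under pics/ and viewed, at most 10 in all, crops included, and the job is handed in when it is done.

Besides the shell and the picture viewer there is one more tool, called after "Call:" as name([rows], argument=value, ...), one row to a line, values as JSON. apply_moves: Moves the arm, as the interface text tells. Its arguments: {"type":"object","properties":{"targets":{"type":"array","items":{"type":"object","properties":{"dp":{"type":"array","items":{"type":"number"}},"yaw":{"type":"number"}}}},"grip":{"type":"number"},"squeeze":{"type":"number"}},"required":["targets"]}

```bash
mkdir -p pics; cat > h.py <<'E'
import numpy as np,cv2,pickle
from plant import get_state,cams,r
def snap(n,f):
    s=get_state();c=cams.capture(n);c['s']=s
    cv2.imwrite(f'pics/{f}.png',c['image'][:,:,::-1]);pickle.dump(c,open(f'{f}.pkl','wb'));return c
def world(c,u,v,z=None):
    # pixel to world using depth
    x=(u-c['cx'])/c['fx'];y=(v-c['cy'])/c['fy'];a,b=x,y
    for _ in range(20):
        k=1+c['k1']*(a*a+b*b);a,b=x/k,y/k
    d=np.array([a,b,1.]);R=c['R'];t=c['t']
    o=-R.T@t;w=R.T@d
    if z is not None: return o+w*(z-o[2])/w[2]
    q=c['range_z'][int(round(v)),int(round(u))];return o+w*q
E
python3 - <<'E'
from h import *
for n in('scene','top'):
    c=snap(n,n+'0')
    print(n,-c['R'].T@c['t'],c['R'][2],c['fx'])
s=get_state();print(s)
E
```

```text
scene [1.20307455 0.07321542 1.21978147] [-0.49908845 -0.06543951 -0.86407661] 425.9035064852506
top [0.44655225 0.00357729 1.61679131] [ 0.11334577 -0.01416827 -0.99345458] 456.74778448185754
{'time_s': 0.1, 'joints': array([ 8.29703864e+01,  2.05859441e+01,  6.39206407e-01, -1.90248248e-02,
       -7.01362489e+01, -1.65069283e+01]), 'qd': array([-0.00925528, -0.08903742,  0.13806803, -0.01098541,  0.09469163,
       -0.11205394]), 'joint_torque': array([-8.60187629e-04, -5.84166920e+01,  2.93750328e+01,  7.01557115e+00,
        1.01182310e-02, -5.81777613e-05]), 'tcp_pos': array([0.26940246, 0.61845993, 0.24772935]), 'eef_rot': array([ 1.79915351e+02, -6.43290354e-03, -2.35430145e+01]), 'contact_force': array([-0.11829337, -0.46559145, -0.12128233]), 'moment': array([-0.01895638, -0.01637454,  0.00191011]), 'gripper_force': 0.0, 'gripper_width': 0.08741806089591823}
```

View pics/scene0.png

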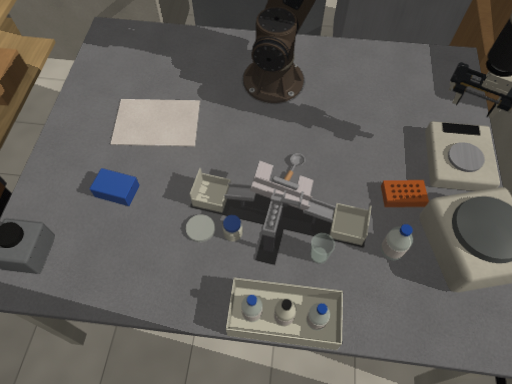

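View pics/top0.png

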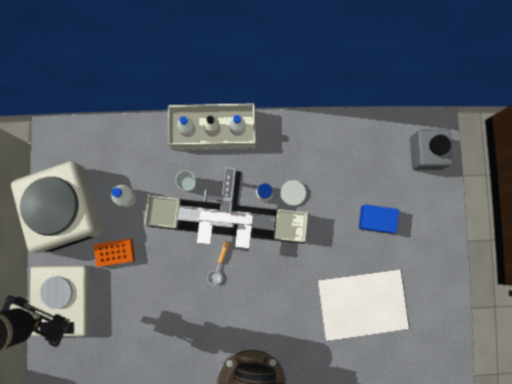

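The scene shows the feeder centred at about (280,190), and the top view shows it at about (225,215), with pans at (163,211) and (292,226). I'll enlarge both.

```bash
python3 - <<'E'
from h import *
t=pickle.load(open('top0.pkl','rb'));s=pickle.load(open('scene0.pkl','rb'))
a=cv2.resize(t['image'][150:260,140:315],None,fx=4.5,fy=4.5,interpolation=cv2.INTER_CUBIC)
b=cv2.resize(s['image'][145:270,180:380],None,fx=4,fy=4,interpolation=cv2.INTER_CUBIC)
cv2.imwrite('pics/tc.png',a[:,:,::-1]);cv2.imwrite('pics/sc.png',b[:,:,::-1])
E
```

```text
(no output)
```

View pics/tc.png

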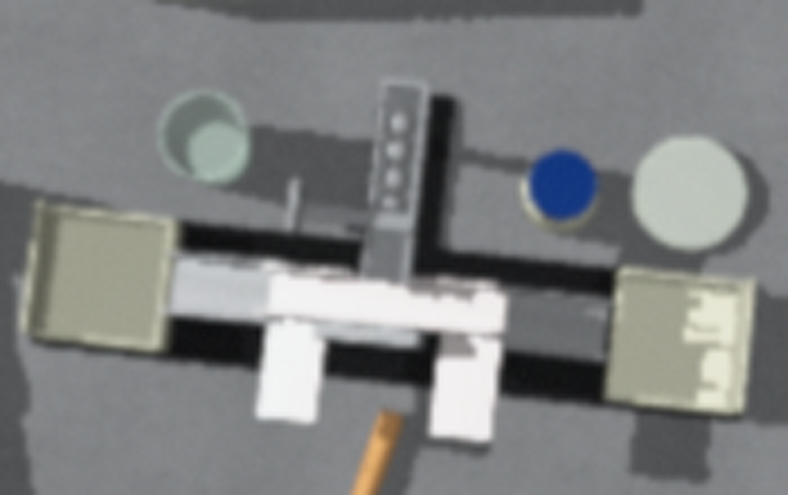

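View pics/sc.png

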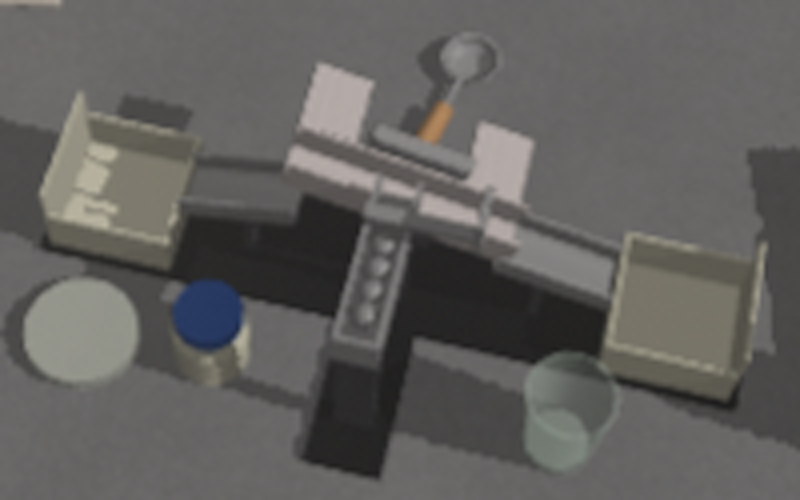

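The raised end is visibly the right one in the top crop, where the right pad at (467,390) looks larger than the left pad at (290,370). The tab is at (292,205) and the pan rim corners are clear. I'll fit the stand pose to those corners and check it with depth.

```bash
python3 - <<'E'
from h import *
from scipy.optimize import least_squares
t=pickle.load(open('top0.pkl','rb'))
px=lambda u,v:(140+(u+.5)/4.5-.5,150+(v+.5)/4.5-.5)
P=[((180,218),(50,172,.053)),((167,350),(-50,172,.053)),((617,265),(50,-172,.053)),((603,403),(-50,-172,.053)),
((38,203),(50,272,.083)),((23,335),(-50,272,.083)),((755,282),(50,-272,.083)),((743,412),(-50,-272,.083))]
W=np.array([world(t,*px(*p),z=q[2])[:2] for p,q in P]);M=np.array([q[:2] for p,q in P])/1000
def T(p,M):
    c,s=np.cos(p[2]),np.sin(p[2]);return M@np.array([[c,s],[-s,c]])+p[:2]
f=least_squares(lambda p:(T(p,M)-W).ravel(),[.5,0,0]);p=f.x
print('pose',p[:2],np.degrees(p[2]),'res mm',(f.fun.reshape(-1,2)*1000).round(1).tolist())
np.save('pose.npy',p)
def proj(c,X):
    q=c['R']@X+c['t'];a,b=q[:2]/q[2];k=1+c['k1']*(a*a+b*b);return c['fx']*a*k+c['cx'],c['fy']*b*k+c['cy']
for n,m in dict(padL=(-65,67,93),padR=(-65,-67,127),tab=(52,65,222),chEnd=(157,0,179),padLup=(-65,67,127)).items():
    m=np.array(m)/1000;X=np.r_[T(p,m[None,:2])[0],m[2]]
    u,v=proj(t,X);print(n,X.round(4),'crop',((u-140)*4.5,(v-150)*4.5),'depth pt',world(t,u,v).round(4))
for n,uv in dict(L=(290,370),R=(467,390),Lo=(290,400),Ro=(465,420),tab=(292,188)).items(): print(n,world(t,*px(*uv)).round(4))
s=pickle.load(open('scene0.pkl','rb'))
for n,uv in dict(L=(500,165),R=(335,105)).items(): print('sc',n,world(s,180+uv[0]/4,145+uv[1]/4).round(4))
for n,uv in dict(spoon0=(385,412),bk=(205,135),jar=(562,185)).items():print(n,world(t,*px(*uv)).round(3))
for n,m in dict(tab1=(69,65,222),tab0=(35,65,222),padLi=(-65,44,93)).items():
    m=np.array(m)/1000;X=np.r_[T(p,m[None,:2])[0],m[2]];u,v=proj(s,X);print(n,'sc crop',(u-180)*4,(v-145)*4)
E
```

```text
pose [0.57427904 0.07223426] -7.505965646299048 res mm [[-2.2, 3.2], [-0.1, 5.8], [-3.6, -3.5], [2.4, -4.1], [1.0, -0.9], [1.4, 1.1], [1.5, -1.2], [-0.4, -0.5]]
padL [0.5186 0.1472 0.093 ] crop (np.float64(286.877426876523), np.float64(380.9697824189014)) depth pt [0.5186 0.1471 0.0937]
padR [0.5011 0.0143 0.127 ] crop (np.float64(466.29271078605007), np.float64(399.08834465656685)) depth pt [0.5012 0.0143 0.1237]
tab [0.6343 0.1299 0.222 ] crop (np.float64(292.3157075512104), np.float64(202.6817052418031)) depth pt [0.6348 0.1302 0.2186]
chEnd [0.7299 0.0517 0.179 ] crop (np.float64(406.4095339988211), np.float64(74.9819026966565)) depth pt [ 0.7658  0.0578 -0.0028]
padLup [0.5186 0.1472 0.127 ] crop (np.float64(282.4331330308773), np.float64(378.84273791631415)) depth pt [0.5202 0.1504 0.0928]
L [0.5277 0.1456 0.0976]
R [0.5092 0.0149 0.1212]
Lo [0.5059 0.1465 0.0908]
Ro [0.4873 0.0168 0.1273]
tab [0.6458 0.1312 0.2215]
sc L [0.5202 0.1452 0.094 ]
sc R [0.5002 0.0149 0.1233]
spoon0 [0.498 0.08  0.011]
bk [ 0.722  0.221 -0.001]
jar [ 0.664 -0.06   0.076]
tab1 sc crop 480.7878258957105 231.83142547382113
tab0 sc crop 490.8378204012822 188.96393092801236
padLi sc crop 473.1441589379383 157.61367277059128
```

The fit agrees with depth: left pad at 0.094 m (low) and right pad at 0.123 m (raised). So the gate must be pressed at the right pad, feeding the right pan. I'll go above the outer part of the right pad, clear of the weight, with the gripper shut and the jaw line along the stand's y.

Call:
apply_moves([
  {"dp":[0.011,-0.03,0],"yaw":1},
  {"dp":[0.023,-0.065,0],"yaw":2},
  {"dp":[0.036,-0.1,0],"yaw":3},
  {"dp":[0.05,-0.139,0],"yaw":4},
  {"dp":[0.063,-0.176,0],"yaw":5},
  {"dp":[0.077,-0.214,0],"yaw":6},
  {"dp":[0.09,-0.251,0],"yaw":7},
  {"dp":[0.103,-0.288,0],"yaw":8},
  {"dp":[0.117,-0.326,0],"yaw":9},
  {"dp":[0.13,-0.363,0],"yaw":10},
  {"dp":[0.143,-0.4,0],"yaw":11},
  {"dp":[0.157,-0.438,0],"yaw":12},
  {"dp":[0.17,-0.475,0],"yaw":13},
  {"dp":[0.184,-0.513,0],"yaw":14},
  {"dp":[0.197,-0.55,0],"yaw":15},
  {"dp":[0.207,-0.578,0],"yaw":15.5},
  {"dp":[0.213,-0.595,0],"yaw":16},
  {"dp":[0.216,-0.603,0],"yaw":16},
  {"dp":[0.216,-0.603,0],"yaw":16},
  {"dp":[0.216,-0.603,0],"yaw":16},
], grip=1, squeeze=5)

```text
time_s: 1.77
tcp_pos: [0.4854, 0.0157, 0.2482]
eef_rot: [180.0, 0.0, -7.6]
contact_force: [-0.3, 0.1, -0.8]
gripper_width: 0.0007
gripper_force: 0.0
```

Call:
apply_moves([
  {"dp":[0,0,-0.02],"yaw":0},
  {"dp":[0,0,-0.045],"yaw":0},
  {"dp":[0,0,-0.07],"yaw":0},
  {"dp":[0,0,-0.085],"yaw":0},
  {"dp":[0,0,-0.09],"yaw":0},
  {"dp":[0,0,-0.095],"yaw":0},
  {"dp":[0,0,-0.1],"yaw":0},
  {"dp":[0,0,-0.104],"yaw":0},
  {"dp":[0,0,-0.108],"yaw":0},
  {"dp":[0,0,-0.112],"yaw":0},
  {"dp":[0,0,-0.116],"yaw":0},
  {"dp":[0,0,-0.12],"yaw":0},
  {"dp":[0,0,-0.123],"yaw":0},
  {"dp":[0,0,-0.125],"yaw":0},
  {"dp":[0,0,-0.125],"yaw":0},
  {"dp":[0,0,-0.125],"yaw":0},
])

```text
time_s: 3.1
tcp_pos: [0.4856, 0.0158, 0.1235]
eef_rot: [180.0, 0.0, -7.5]
contact_force: [0.4, -0.0, 0.0]
gripper_width: 0.0003
gripper_force: 0.0
```

```bash
python3 - <<'E'
from h import *
c=snap('scene','s1');t=snap('top','t1')
for u,v in((303,186),(306,188),(309,184)): print(world(c,u,v).round(3))
for u,v in((204,231),(204,235),(203,240)): print('t',world(t,u,v).round(3))
E
```

```text
[0.539 0.137 0.126]
[0.565 0.144 0.159]
[0.53  0.155 0.126]
t [0.529 0.143 0.131]
t [0.516 0.144 0.122]
t [0.486 0.11  0.504]
```

The left pad is now about 0.126 m up, so the gate is over. I'll lift, travel above the tab's height, and come down left of the tab.

Call:
apply_moves([
  {"dp":[0,0,0.02],"yaw":0},
  {"dp":[0,0,0.05],"yaw":0},
  {"dp":[0,0,0.085],"yaw":0},
  {"dp":[0,0,0.12],"yaw":0},
  {"dp":[0,0,0.145],"yaw":0},
  {"dp":[0,0,0.16],"yaw":0},
  {"dp":[0.016,0.017,0.16],"yaw":0},
  {"dp":[0.038,0.041,0.16],"yaw":0},
  {"dp":[0.062,0.067,0.16],"yaw":0},
  {"dp":[0.086,0.093,0.16],"yaw":0},
  {"dp":[0.11,0.119,0.16],"yaw":0},
  {"dp":[0.134,0.145,0.16],"yaw":0},
  {"dp":[0.15,0.162,0.16],"yaw":0},
  {"dp":[0.156,0.169,0.16],"yaw":0},
  {"dp":[0.156,0.169,0.16],"yaw":0},
  {"dp":[0.156,0.169,0.145],"yaw":0},
  {"dp":[0.156,0.169,0.12],"yaw":0},
  {"dp":[0.156,0.169,0.1],"yaw":0},
  {"dp":[0.156,0.169,0.095],"yaw":0},
  {"dp":[0.156,0.169,0.095],"yaw":0},
])

```text
time_s: 4.87
tcp_pos: [0.6404, 0.1838, 0.2174]
eef_rot: [179.9, 0.1, -7.6]
contact_force: [-0.8, -0.1, 0.4]
gripper_width: 0.0007
gripper_force: 0.0
```

```bash
python3 - <<'E'
from h import *
s=get_state();print(s['tcp_pos'],s['contact_force'])
c=snap('scene','s2')
for u,v in((263,170),(306,188),(309,184)): print(world(c,u,v).round(3))
cv2.imwrite('pics/s2c.png',cv2.resize(c['image'][130:270,190:390],None,fx=4,fy=4,interpolation=cv2.INTER_CUBIC)[:,:,::-1])
E
```

```text
[0.64036246 0.18377411 0.21740649] [-0.77385337 -0.11594499  0.36982049]
[0.475 0.01  0.091]
[0.653 0.135 0.305]
[0.535 0.154 0.134]
```

View pics/s2c.png

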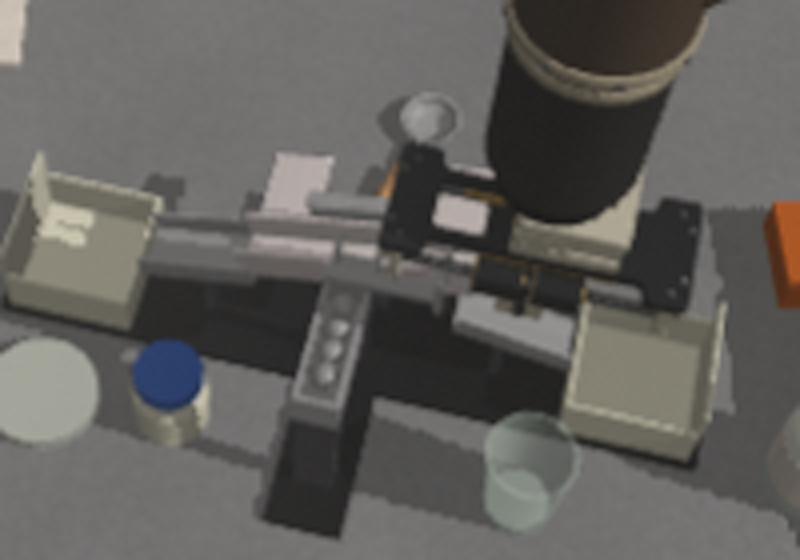

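The picture shows the gate over, with the right pad down at (300,190). The balls are still queued at (330,345), and the shut fingertips at (520,300) are left of the tab at (440,290). Now I'll push along the stand's −y.

Call:
apply_moves([
  {"dp":[-0.0013,-0.01,0],"yaw":0},
  {"dp":[-0.0026,-0.02,0],"yaw":0},
  {"dp":[-0.0034,-0.026,0],"yaw":0},
  {"dp":[-0.004,-0.03,0],"yaw":0},
  {"dp":[-0.0045,-0.034,0],"yaw":0},
  {"dp":[-0.005,-0.038,0],"yaw":0},
  {"dp":[-0.0055,-0.042,0],"yaw":0},
  {"dp":[-0.006,-0.046,0],"yaw":0},
  {"dp":[-0.0066,-0.05,0],"yaw":0},
  {"dp":[-0.0071,-0.054,0],"yaw":0},
  {"dp":[-0.0076,-0.058,0],"yaw":0},
  {"dp":[-0.0082,-0.062,0],"yaw":0},
  {"dp":[-0.0084,-0.064,0],"yaw":0},
  {"dp":[-0.0084,-0.064,0],"yaw":0},
])

```text
time_s: 6.08
tcp_pos: [0.633, 0.1202, 0.2184]
eef_rot: [180.0, 0.0, -7.6]
contact_force: [0.3, 0.2, 0.3]
gripper_width: 0.0004
gripper_force: 0.1
```

```bash
python3 - <<'E'
from h import *
s=get_state();print(s['tcp_pos'],s['contact_force'])
c=snap('scene','s3')
cv2.imwrite('pics/s3c.png',cv2.resize(c['image'][130:270,190:390],None,fx=4,fy=4,interpolation=cv2.INTER_CUBIC)[:,:,::-1])
E
```

```text
[0.63298456 0.12017904 0.21844413] [0.27471191 0.24835967 0.3103865 ]
```

View pics/s3c.png

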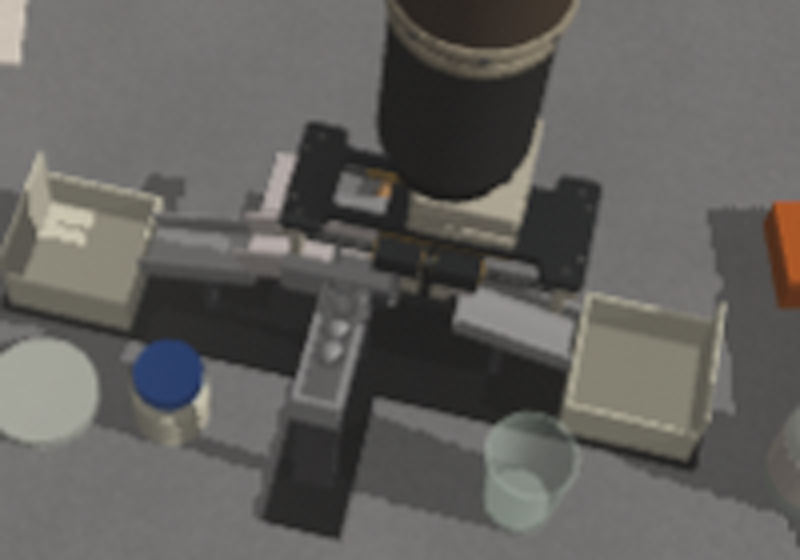

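The balls have started to run: two are still in the channel at (335,335). The slide is about 34 mm open, so I'll continue slowly to its stop.

Call:
apply_moves([
  {"dp":[-0.0003,-0.002,0],"yaw":0},
  {"dp":[-0.0005,-0.004,0],"yaw":0},
  {"dp":[-0.0007,-0.005,0],"yaw":0},
  {"dp":[-0.0008,-0.006,0],"yaw":0},
  {"dp":[-0.0009,-0.007,0],"yaw":0},
  {"dp":[-0.0009,-0.007,0],"yaw":0},
])

```text
time_s: 6.63
tcp_pos: [0.632, 0.1136, 0.2183]
eef_rot: [180.0, 0.0, -7.5]
contact_force: [-1.0, 1.2, -0.9]
gripper_width: 0.0007
gripper_force: 0.4
```

Call:
apply_moves([
  {"dp":[-0.0001,-0.001,0],"yaw":0},
  {"dp":[-0.0002,-0.0015,0],"yaw":0},
  {"dp":[-0.0003,-0.002,0],"yaw":0},
  {"dp":[-0.0003,-0.0025,0],"yaw":0},
  {"dp":[-0.0003,-0.0025,0],"yaw":0},
])

```text
time_s: 7.05
tcp_pos: [0.6319, 0.1115, 0.2185]
eef_rot: [-180.0, 0.0, -7.5]
contact_force: [-1.0, 2.0, -0.5]
gripper_width: 0.0006
gripper_force: 1.1
```

Call:
apply_moves([
  {"dp":[-0.0001,-0.001,0],"yaw":0},
  {"dp":[-0.0003,-0.002,0],"yaw":0},
  {"dp":[-0.0004,-0.003,0],"yaw":0},
  {"dp":[-0.0004,-0.003,0],"yaw":0},
])

```text
time_s: 7.38
tcp_pos: [0.6319, 0.111, 0.2187]
eef_rot: [-179.8, -0.1, -7.5]
contact_force: [-0.8, 13.1, -1.4]
gripper_width: 0.0004
gripper_force: 6.0
```

The slide is at its stop (13 N, no further motion). I'll back off left, lift and retreat.

Call:
apply_moves([
  {"dp":[0.001,0.006,0],"yaw":0},
  {"dp":[0.003,0.02,0],"yaw":0},
  {"dp":[0.005,0.04,0],"yaw":0},
  {"dp":[0.007,0.055,0.01],"yaw":0},
  {"dp":[0.007,0.06,0.035],"yaw":0},
  {"dp":[0.007,0.065,0.065],"yaw":0},
  {"dp":[-0.015,0.09,0.085],"yaw":0},
  {"dp":[-0.04,0.12,0.085],"yaw":0},
  {"dp":[-0.065,0.15,0.085],"yaw":0},
  {"dp":[-0.09,0.18,0.085],"yaw":0},
  {"dp":[-0.115,0.21,0.085],"yaw":0},
  {"dp":[-0.14,0.24,0.085],"yaw":0},
  {"dp":[-0.16,0.265,0.085],"yaw":0},
  {"dp":[-0.17,0.28,0.085],"yaw":0},
  {"dp":[-0.17,0.28,0.085],"yaw":0},
  {"dp":[-0.17,0.28,0.085],"yaw":0},
])

```text
time_s: 8.72
tcp_pos: [0.4609, 0.3895, 0.3036]
eef_rot: [180.0, -0.0, -7.4]
contact_force: [0.7, -0.4, 0.3]
gripper_width: 0.0005
gripper_force: 0.0
```

```bash
python3 - <<'E'
from h import *
s=get_state();print(s['time_s'],s['contact_force'])
c=snap('scene','s4');t=snap('top','t4')
a=cv2.resize(t['image'][150:260,140:315],None,fx=4,fy=4,interpolation=cv2.INTER_CUBIC)
b=cv2.resize(c['image'][145:270,180:380],(700,437),interpolation=cv2.INTER_CUBIC)
cv2.imwrite('pics/t4c.png',a[:,:,::-1]);cv2.imwrite('pics/s4c.png',b[:,:,::-1])
E
```

```text
8.7167 [ 0.70223349 -0.35100354  0.33066616]
```

View pics/t4c.png

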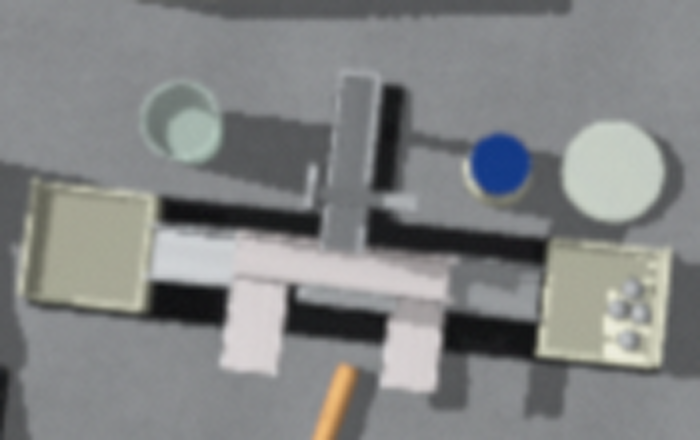

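View pics/s4c.png

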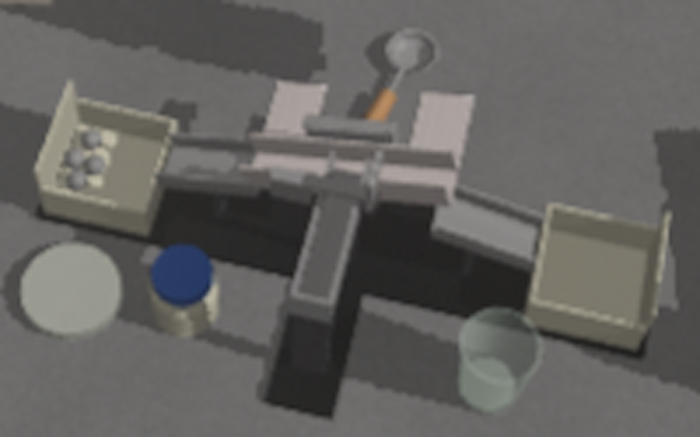

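All four balls lie in the right pan (top crop, about (628,312)), the channel is empty, the slide is open (tab at (312,185)), and the gate is over.

```bash
python3 -c "
from plant import r
print(r.close_job())"
```

```text
the job is handed in; nothing more can be done
None
```

The job is done and handed in at about 9 s: I pressed the right end down so the gate rocked over, pushed the slide to its stop, and all four balls lie in the right pan with nothing else seen to have moved.

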